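# Fit the filter cover on a bench air sampler and hold it home

### The arm

A 6-joint arm with a two-finger parallel gripper is mounted at the origin on a cart in front of the work surface, level with it; the furniture and walls round the work are solid. World frame = base frame: x ahead of the robot, y to its left, z up, the work surface at z = 0. Lengths are in m, angles in rad, forces in N, time in s.
With the tool pointing down it reaches from about 0.35 to 0.925 m from the base axis. Payload 6.4 kg.
Tool frame: the origin (TCP) lies midway between the tips of the shut fingers; the grasp point (between the pads) lies 19 mm behind it (ctrl.grasp_offset is the distance from the TCP to the grasp point, in m); z points along the fingers, x is the direction in which the jaws open and shut, and the axes are right-handed (so a half turn about z gives the same grasp; the last joint's range is limited). The gripper opens to 94 mm and grips with 3 to 60 N. Pads are 16 mm wide; open, the fingers measure 119 mm over their backs; the gripper's body (75 mm by 177 mm) begins 78 mm behind the grasp point.
Start: joints at [1.157, 0.245, 1.558, -0, 1.339, -0.174], TCP at [0.154, 0.631, 0.205] pointing down, gripper open.
Joint ranges: [-3.13, 3.13], [-1.02, 2.26], [0.13, 2.54], [-0.95, 4.09], [0.21, 2.88], [-2.74, 2.74]. Speed limits (rad/s): [2.57, 2.57, 3.14, 3.14, 3.14, 3.14].

### API

Orientations are given as a unit quaternion [w, x, y, z].
In Python, from bench import ctrl, vision, job gives the robot as it stands.
- The arm moves only by the shell command python3 -m jog 'ROWS' [FORCE]. ROWS is JSON, a list of rows, each a list of 7 numbers: the shift along the world's x, y, z in mm, then the turn, a rotation vector about the world's x, y, z in rad, then the gripper's target within -1 to 1 (fully open at 1, half-way at 0, shut at -1). A call has exactly 8 rows; each row shifts and turns the commanded pose from where the row before left it; what a row does not reach is not made up. A row lasts 1/10 s, in which the tool goes at most 50 mm and 8.59 degrees, less where a joint would pass 70% of its speed; a pose out of reach is approached as far as the arm can. A call with a gripper value outside its range is refused whole. The fingers move at their own pace and stop on an object; FORCE is the grip in N (left out, the last holds). Time passes only in rows, so rows that do not move let the fingers close, or fill a call up. It gives the time, the measured TCP pose, the force and the opening at its end, in the units of the state.
- ctrl.sense(): the state, without advancing time (a new reading comes with each control period).
- vision.get_image(name): name is "side" or "top" or "wrist"; returns a dict with "pixels" (400x640x3 uint8, red, green, blue), "depth" (400x640 float32, m along the optical axis (not along the pixel's ray), 0 where there is no reading), "intrinsics" (3x3 intrinsics, pixels), "origin" and "attitude" of the camera in the world; the wrist camera has in their place "hand_eye" (4x4, takes a point from camera to tool coordinates, whose origin is the TCP and whose axes are the tool frame's). Camera axes: x right, y up, looking along -z (the intrinsics and any distortion apply to the point x, -y, -z); pixel columns grow to the right and rows downward; lengths in m; the calibration is good to about 2 mm. The wrist camera is an equidistant fisheye: a pixel r from the principal point sees the ray r / f radians off the axis. A picture is of the moment at which its call begins: read the wrist's pose just before it.
- job.sign_off(): hands the job in, once; it reports no verdict.
The state is a dict: "t": time; "q": joint angles; "dq": joint speeds; "joint_efforts": joint torques, N m; "tcp_pos": TCP position; "tcp_rot": TCP orientation; "contact_force": force on the tool from outside, world axes, zero at the start; "wrist_torque": the same for the moment, N m; "gripper_width": finger opening in m.
Only numpy, scipy, OpenCV 4.12 (cv2) and the standard library are available. Lean on these libraries where they do the work, as an engineer would, in place of code of your own. Each camera call takes 0.05 s, during which the arm holds its last target. There are 200 camera calls.

### The job

Fit the filter cover on the air sampler: first push the tilted filter head down until it lies level on its base, then turn the wing of its quarter-turn fastener anticlockwise (seen from above) to its stop, so that it lies in line with the cover's slot. Then take the cover by its handle, lower it over the wing and the locating pin, and press it down fully home against the two spring plungers. Finish while still holding it pressed down so that I can lock the fastener, and leave the bottle, beaker and forceps where they are.

Things in the scene. Friction and masses are not known exactly. Their poses are not given: they have to be found in the camera images.
- head (a joint): tilt of the sampler's filter head, rad: 0 = level on the base (end stop), grows as its front rises; starts 0.35 to 0.65. The head is a white box 172 x 142 x 36 mm with a grey top (deck), hinged along its rear edge on a fixed white base unit 186 x 150 x 58 mm; the stiff hinge stays where it is left, and 2 to 5 N down on the tab moves it
- hinge (a point): centre of the hinge line (head's y axis) at the rear lower edge of the head, 60 mm above the worktop. Its frame is the head's: x from the front tab to the rear, y to the left, z out of the deck; it tilts with the head
- tab (a point): centre of the top of the grey thumb tab on the head's front edge, 60 mm wide and about 19 mm deep, flush with the deck; in the head's frame 182 mm in front of the hinge and 36 mm above it. Push down here to lower the head
- seat (a point): middle of the head's flat deck (on its surface), axes as the head; 96 mm above the worktop when level; deck 172 x 142 mm with a 68 x 68 mm filter opening in the middle. The cover's origin belongs here, its axes along these
- pin (a point): foot of the locating pin on the deck, at x = +50 mm of the seat; pin 6 mm thick, 14 mm tall, pointed
- plunger_a (a joint): one of two equal spring plungers, 8 mm thick, at y = +46 and -46 mm of the seat; m pressed in: 0 = out, 4 mm proud of the deck; 0.004 = flush. Together they push up with 6 N when out, 9 N when flush, so a cover that is merely laid on stands 4 mm too high
- wing (a joint): turn of the quarter-turn fastener, rad: 0 = locked, the wing along the head's x; grows anticlockwise seen from above to its stop at 1.571, the wing along the head's y, in line for the slot; starts 0.15 to 0.80; stiff enough to stay where left (0.05 N m)
- wing_top (a point): top centre of the fastener's wing, on its turning axis, at x = -50 mm of the seat. The steel wing is 26 mm long (its own x axis), 8 mm thick, and spans 7 to 25 mm above the deck on an 8 mm stud
- cover: loose aluminium cover plate 140 (x) x 110 (y) x 4 mm, about 0.2 kg, lying flat on the worktop; origin = centre of its underside. It has a slot 13 (x) x 31 (y) mm centred at x = -50 mm (for the wing), a round hole 11 mm wide at x = +50 mm (for the pin), and a black bow handle on top
- handle (a point): middle of the cover's handle bar, 29 mm above the cover's underside; bar 60 mm long (x), 10 mm thick (y), from 22 to 36 mm above the underside
- slot (a point): centre of the cover's slot, at the underside
- bottle: white bottle, 49 mm wide, 112 mm tall, standing behind the work; leave alone; origin = centre of its underside
- beaker: small clear beaker, 50 mm wide, 66 mm tall, to the right behind the sampler; leave alone; origin = centre of its underside
- forceps: forceps, 127 mm long, 10 mm high, lying in front of the sampler; leave alone; origin = centre of its underside

How it is judged:
On the way, in this order (a step that is already met when the one before it is completed fails the run):
1. the filter head lies level on its base (value of joint head below 0.04 rad), for 0.2 s.
2. the wing is turned in line for the slot while the cover is still off (value of joint wing above 1.35 rad and value of joint head below 0.04 rad and distance between cover and seat above 0.08 m), for 0.2 s.
At the end, for the whole second after the job is handed in: head level within 0.04 rad; wing past 1.35 rad; cover over wing and pin, centred within 6 mm (slot on wing 7 mm), flat within 0.03 rad, at rest and pressed home: underside within 1.5 mm of the deck, with the fingers still on it with over 2 N (value of joint head below 0.04 rad and value of joint wing above 1.35 rad and z of cover in the frame of seat between -0.003 and 0.0015 m and horizontal distance between cover and seat below 0.006 m and horizontal distance between slot and wing_top below 0.007 m and angle between the z axis of cover and the z axis of seat, either way round below 0.03 rad and contact force between the fingers and cover above 2 N and linear speed of cover below 0.01 m/s); the arm keeps its last pose, push and grip.
It fails at once if the bottle, the beaker or the forceps are disturbed (distance of any of bottle, beaker, forceps from where it was at the start of the episode above 0.03 m).
It also fails if it takes over 64 s, if anything falls off the work surface, if the arm or the gripper's body presses on something with over 40 N, if the wrist force passes 120 N, or if a joint passes its speed limit or range.

## Working session

There is one attempt and no reset: what is moved stays moved. The work goes in short steps, Python scripts to look and compute and a shell command to move; the robot and the scene stay as the last step left them, time stands still between calls to the robot, and variables do not carry over. Pictures are saved under pics/ and viewed, about 8 in all and at most 12, crops included, and the job is handed in when it is done.

```bash
ls; mkdir -p pics; cat > h.py <<'E'
import numpy as np, cv2
from scipy.spatial.transform import Rotation as R
from bench import ctrl, vision, job
def rot(a):
    a=np.array(a,float)
    return a if a.shape==(3,3) else R.from_quat(a,scalar_first=True).as_matrix()
def grab(name):
    s=ctrl.sense(); im=vision.get_image(name)
    if 'hand_eye' in im:
        T=np.eye(4);T[:3,:3]=rot(s['tcp_rot']);T[:3,3]=s['tcp_pos'];M=T@np.array(im['hand_eye'])
        im['Rm'],im['o']=M[:3,:3],M[:3,3]; im['fish']=True
    else:
        im['Rm'],im['o']=rot(im['attitude']),np.array(im['origin'],float); im['fish']=False
    return im
def rays(im,uv):
    K=np.array(im['intrinsics']); uv=np.atleast_2d(np.array(uv,float))
    x=(uv[:,0]-K[0,2])/K[0,0]; y=(uv[:,1]-K[1,2])/K[1,1]
    if im['fish']:
        r=np.hypot(x,y)+1e-12; d=np.c_[np.sin(r)*x/r,-np.sin(r)*y/r,-np.cos(r)]
    else: d=np.c_[x,-y,-np.ones_like(x)]
    return d@im['Rm'].T
def onplane(im,uv,z):
    d=rays(im,uv); return im['o']+d*((z-im['o'][2])/d[:,2])[:,None]
def cloud(im):
    h,w=im['depth'].shape; u,v=np.meshgrid(np.arange(w),np.arange(h))
    d=rays(im,np.c_[u.ravel(),v.ravel()]); ax=-im['Rm'][:,2]
    P=im['o']+d*(im['depth'].ravel()/(d@ax))[:,None]
    P[im['depth'].ravel()==0]=np.nan
    return P.reshape(h,w,3)
def save(im,n,crop=None,k=1):
    p=im['pixels'][:,:,::-1]
    if crop: p=p[crop[1]:crop[3],crop[0]:crop[2]]
    cv2.imwrite('pics/'+n,cv2.resize(p,None,fx=k,fy=k,interpolation=cv2.INTER_CUBIC))
E
python3 - <<'E'
from h import *
s=ctrl.sense();print(s)
for n in('top','side'):
    im=grab(n);print(n,im['o'],im['Rm'],im['intrinsics'],im.keys());save(im,n+'.png')
    np.savez(n+'.npz',**{k:im[k] for k in('pixels','depth','intrinsics','Rm','o','fish')})
E
```

```text
pics
{'t': 0.0, 'q': array([ 1.15686105e+00,  2.45808903e-01,  1.55899747e+00, -1.62344844e-05,
        1.33873477e+00, -1.74099606e-01]), 'dq': array([ 0.00096124,  0.00041612,  0.00073141,  0.00084635, -0.00017449,
        0.00018603]), 'joint_efforts': array([-1.31784759e-06, -4.15817320e+01, -3.14612854e+01,  6.84869452e-02,
        3.30944220e-02, -1.31693696e-04]), 'tcp_pos': array([0.15415269, 0.63082951, 0.20435759]), 'tcp_rot': array([ 4.66652791e-04,  7.86618772e-01,  6.17438222e-01, -8.55244305e-04]), 'contact_force': array([-0.92425444,  1.08582124,  0.1108549 ]), 'wrist_torque': array([-0.04161113,  0.03284976, -0.05446136]), 'gripper_width': 0.09388616327781633}
top [ 0.36796394 -0.08136557  1.22177767] [[-0.02630413  0.98890568 -0.1461973 ]
 [-0.99963872 -0.02682916 -0.00162029]
 [-0.00552466  0.14610186  0.98925413]] [[459.85007033   0.         323.11248594]
 [  0.         459.85007033 202.78070765]
 [  0.           0.           1.        ]] dict_keys(['pixels', 'depth', 'intrinsics', 'origin', 'attitude', 'Rm', 'o', 'fish'])
side [0.19455836 0.71107343 0.81108375] [[-0.90134866  0.29723983 -0.3149906 ]
 [-0.43246624 -0.5785619   0.69154832]
 [ 0.02331414  0.75954895  0.65003219]] [[506.74675395   0.         323.93772442]
 [  0.         506.74675395 200.65347472]
 [  0.           0.           1.        ]] dict_keys(['pixels', 'depth', 'intrinsics', 'origin', 'attitude', 'Rm', 'o', 'fish'])
```

View pics/top.png

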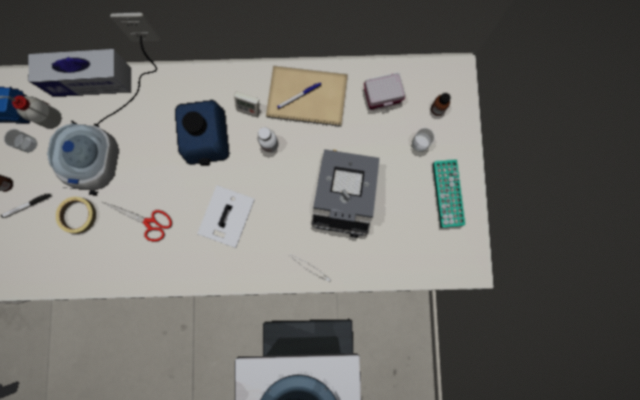

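View pics/side.png

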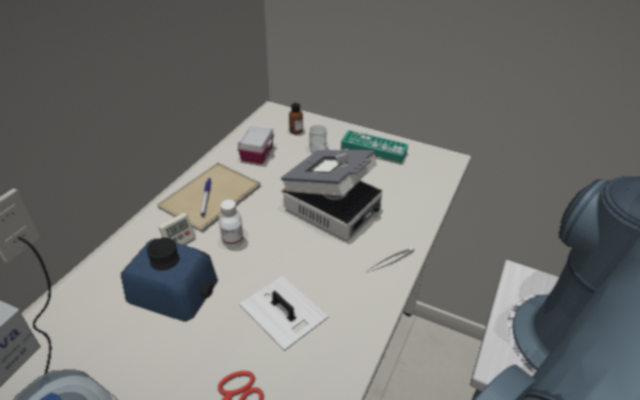

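The top view shows the sampler at about (345,190), with its tab at the front near (340,225). The cover is at (225,215) with a black handle, the forceps at (311,268), the bottle at (267,140) and the beaker at (421,142). The side view agrees: the head is tilted and the forceps lie in front of it.

```bash
python3 - <<'E'
from h import *
im={k:v for k,v in np.load('top.npz').items()};im['fish']=False
P=cloud(im)
a=cv2.resize(im['pixels'][145:240,300:390,::-1],(540,570),interpolation=cv2.INTER_CUBIC)
b=cv2.resize(im['pixels'][180:250,190:260,::-1],(260,260),interpolation=cv2.INTER_CUBIC)
c=np.zeros((570,800,3),np.uint8);c[:,:540]=a;c[:260,540:]=b
s=np.load('side.npz')['pixels'];c[270:270+195,540:]=cv2.resize(s[140:238,265:395,::-1],(260,195))
cv2.imwrite('pics/c1.png',c)
# cover: table noise & height
print('table z',np.nanmedian(P[240:280,240:280,2]))
# deck plane: dark gray pixels in region
g=cv2.cvtColor(im['pixels'],cv2.COLOR_RGB2GRAY); 
reg=np.zeros(g.shape,bool);reg[148:238,305:385]=1
m=reg&(P[...,2]>.09)&(g<110)
Q=P[m];
for _ in range(5):
    A=np.c_[Q[:,:2],np.ones(len(Q))];co,*_=np.linalg.lstsq(A,Q[:,2],rcond=None);r=Q[:,2]-A@co
    Q=Q[abs(r)<max(.003,2*r.std())]
print('plane',co,len(Q),r.std()); n=np.array([-co[0],-co[1],1]);n/=np.linalg.norm(n);print('tilt',np.arccos(n[2]),'dir',np.degrees(np.arctan2(n[1],n[0])))
d=abs(P[...,2]-(P[...,0]*co[0]+P[...,1]*co[1]+co[2]))
m2=(reg&(d<.006)).astype(np.uint8)
cs,_=cv2.findContours(m2,0,2);cc=max(cs,key=cv2.contourArea)
X=P[cc[:,0,1],cc[:,0,0]];X=X[~np.isnan(X[:,0])]
# in-plane coords
ex=np.array([co[0],co[1],co[0]**2+co[1]**2]);ex=ex/np.linalg.norm(ex);print('up-slope dir',np.degrees(np.arctan2(ex[1],ex[0])))
print('contour box uv',cv2.boxPoints(cv2.minAreaRect(cc)))
U=np.c_[X@ex,X@np.cross(n,ex)].astype(np.float32);rr=cv2.minAreaRect(U);print(rr);
bp=cv2.boxPoints(rr)
for q in bp: 
    p=q[0]*ex+q[1]*np.cross(n,ex)+n*np.median(P[m]@n if 0 else Q@n);print('corner',p)
# handle
m3=np.zeros(g.shape,bool);m3[180:250,190:260]=1;m3&=g<70
v,u=np.nonzero(m3);W=onplane(im,np.c_[u,v],.036);c0=W.mean(0);w,V=np.linalg.eigh(np.cov(W[:,:2].T));print('handle',c0,'ang',np.degrees(np.arctan2(V[1,1],V[0,1])),'len',np.ptp(W[:,:2]@V[:,1]),len(u), 'depth z',np.nanmedian(P[m3][:,2]))
E
```

```text
table z -0.00019455578654159478
plane [-0.41048424  0.07705442  0.37683473] 2534 0.0015927074748539295
tilt 0.39563192970332134 dir -10.631605210372669
up-slope dir 169.36839478962733
contour box uv [[311.7399  214.19073]
 [321.9133  148.06357]
 [382.0289  157.31213]
 [371.8555  223.4393 ]]
((-0.4940289258956909, 0.030527491122484207), (0.14239409565925598, 0.19347290694713593), 89.91229248046875)
corner [ 0.67505983 -0.08549033  0.09315285]
corner [ 0.49965158 -0.05226207  0.16771556]
corner [ 0.47318314 -0.19217452  0.16779956]
corner [ 0.64859138 -0.22540278  0.09323686]
handle [0.51663919 0.1783901  0.036     ] ang 159.1166293095731 len 0.05729885046187 96 depth z 0.033564776888314496
```

View pics/c1.png

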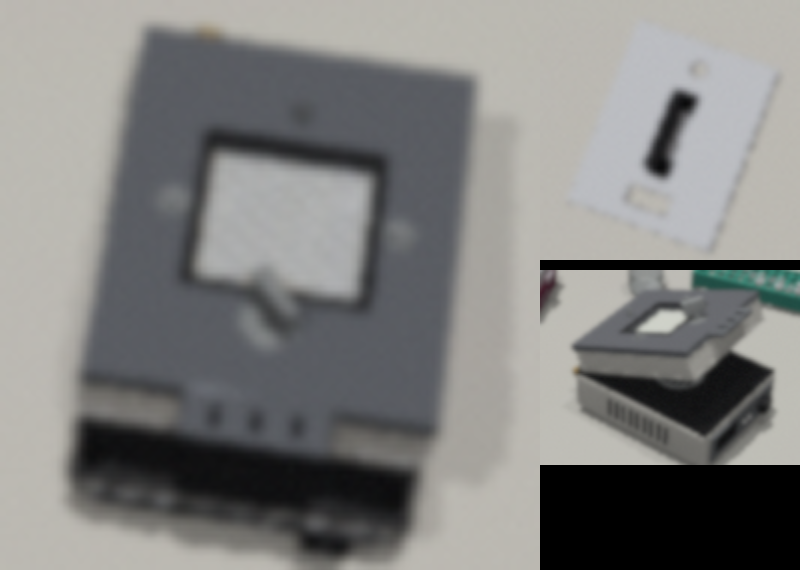

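The crop shows the cover with its slot at the near end and the round hole at the far end, so its x axis is at about -21° world. The head's x axis is at about -10.6°. The wing runs from upper left to lower right, roughly 40° in the head frame. I'm moving above the tab now.

```bash
python3 -m jog '[[17,-38,5,0,0,0,-1],[17,-38,5,0,0,0,-1],[17,-38,5,0,0,0,-1],[17,-38,0,0,0,0,-1],[17,-38,0,0,0,0,-1],[17,-38,0,0,0,0,-1],[17,-38,0,0,0,0,-1],[17,-38,0,0,0,0,-1]]' && python3 -m jog '[[17,-38,0,0,0,0,-1],[17,-38,0,0,0,0,-1],[17,-38,0,0,0,0,-1],[17,-38,0,0,0,0,-1],[17,-38,0,0,0,0,-1],[17,-38,0,0,0,0,-1],[17,-38,0,0,0,0,-1],[17,-38,0,0,0,0,-1]]'
```

```text
t: 0.9
tcp_pos: [0.2905, 0.3258, 0.2201]
tcp_rot: [0.0, 0.786, 0.618, -0.0]
contact_force: [0.7, 0.4, 1.1]
gripper_width: 0.0334
t: 1.7
tcp_pos: [0.4265, 0.0217, 0.2202]
tcp_rot: [-0.0, 0.787, 0.617, 0.0]
contact_force: [0.3, 0.6, 0.1]
gripper_width: 0.0002
```

```bash
python3 -m jog '[[18,-37,0,0,0,0,-1],[18,-37,0,0,0,0,-1],[18,-37,0,0,0,0,-1],[19,-36,0,0,0,0,-1],[0,0,-15,0,0,0,-1],[0,0,-15,0,0,0,-1],[0,0,-15,0,0,0,-1],[0,0,0,0,0,0,-1]]' && python3 -m jog '[[0,0,-6,0,0,0,-1],[-2,0,-8,0,0,0,-1],[-4,1,-9,0,0,0,-1],[-4,1,-9,0,0,0,-1],[-4,1,-9,0,0,0,-1],[-4,1,-9,0,0,0,-1],[-4,1,-9,0,0,0,-1],[0,0,0,0,0,0,-1]]'
```

```text
t: 2.5
tcp_pos: [0.4971, -0.1215, 0.172]
tcp_rot: [-0.003, 0.786, 0.618, -0.001]
contact_force: [-1.2, 0.2, 0.2]
gripper_width: 0.0003
t: 3.3
tcp_pos: [0.4759, -0.1178, 0.1146]
tcp_rot: [-0.002, 0.787, 0.617, -0.0]
contact_force: [0.7, -0.7, 0.2]
gripper_width: 0.0006
```

```bash
python3 -m jog '[[-2,0,-6,0,0,0,-1],[-2,0,-6,0,0,0,-1],[0,0,-3,0,0,0,-1],[0,0,-2,0,0,0,-1],[0,0,-2,0,0,0,-1],[0,0,0,0,0,0,-1],[0,0,0,0,0,0,-1],[0,0,0,0,0,0,-1]]'; python3 - <<'E'
from h import *
im=grab('side');save(im,'s2.png',(250,100,450,250),3)
E
```

```text
t: 4.1
tcp_pos: [0.4735, -0.1187, 0.0975]
tcp_rot: [0.0, 0.787, 0.617, 0.0]
contact_force: [0.1, -1.0, -0.7]
gripper_width: 0.0002
```

View pics/s2.png

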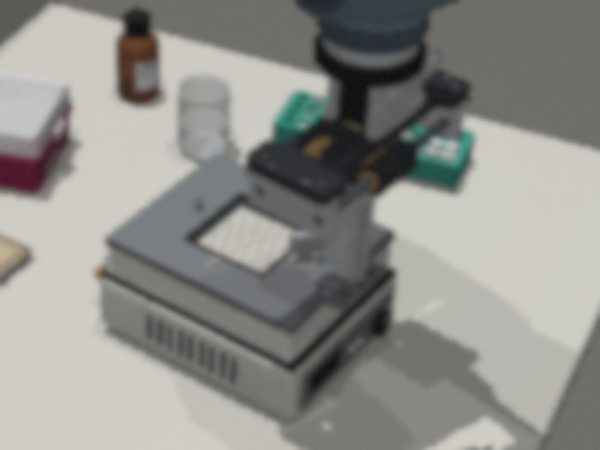

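The closed fingers are on the tab and the head is nearly level. I'll push on until the force rises.

```bash
python3 -m jog '[[0,0,-1,0,0,0,-1],[0,0,-1,0,0,0,-1],[0,0,-1,0,0,0,-1],[0,0,-1,0,0,0,-1],[0,0,0,0,0,0,-1],[0,0,0,0,0,0,-1],[0,0,0,0,0,0,-1],[0,0,0,0,0,0,-1]]'
```

```text
t: 4.95
tcp_pos: [0.4736, -0.1187, 0.0961]
tcp_rot: [-0.0, 0.786, 0.618, -0.0]
contact_force: [-8.0, 2.7, 18.5]
gripper_width: 0.0005
```

```bash
python3 -m jog '[[0,0,20,0,0,0,0],[0,0,25,0,0,-0.14,0],[8,-2,30,0,0,-0.14,0],[8,-2,30,0,0,-0.14,0],[10,-2,30,0,0,-0.14,0],[10,-2,20,0,0,-0.14,0],[10,-2,0,0,0,-0.14,0],[0,0,0,0,0,-0.14,0]]' && python3 -m jog '[[0,0,0,0,0,-0.14,0],[0,0,0,0,0,-0.14,0],[0,0,0,0,0,-0.14,0],[0,0,0,0,0,-0.14,0],[0,0,0,0,0,-0.14,0],[0,0,0,0,0,-0.14,0],[0,0,0,0,0,-0.14,0],[0,0,0,0,0,-0.14,0]]';  python3 - <<'E'
from h import *
im=grab('wrist');save(im,'w1.png',None,1.25);print(im['intrinsics'],im['o'],im['Rm'])
np.savez('w1.npz',**{k:im[k] for k in('pixels','depth','intrinsics','Rm','o','fish')})
E
```

```text
t: 5.75
tcp_pos: [0.5206, -0.129, 0.2493]
tcp_rot: [0.001, 0.985, 0.172, 0.001]
contact_force: [0.7, 0.4, -0.9]
gripper_width: 0.0471
t: 6.55
tcp_pos: [0.5193, -0.1286, 0.2482]
tcp_rot: [-0.0, 0.926, -0.378, -0.0]
contact_force: [0.7, 0.2, 0.6]
gripper_width: 0.0469
[[309.70691629   0.         324.0647747 ]
 [  0.         309.70691629 194.93496075]
 [  0.           0.           1.        ]] [ 0.57123645 -0.0756182   0.42784359] [[ 7.14649312e-01  6.76506782e-01  1.77805892e-01]
 [-6.99482846e-01  6.91055320e-01  1.82116149e-01]
 [ 3.29102795e-04 -2.54521352e-01  9.67067099e-01]]
```

View pics/w1.png

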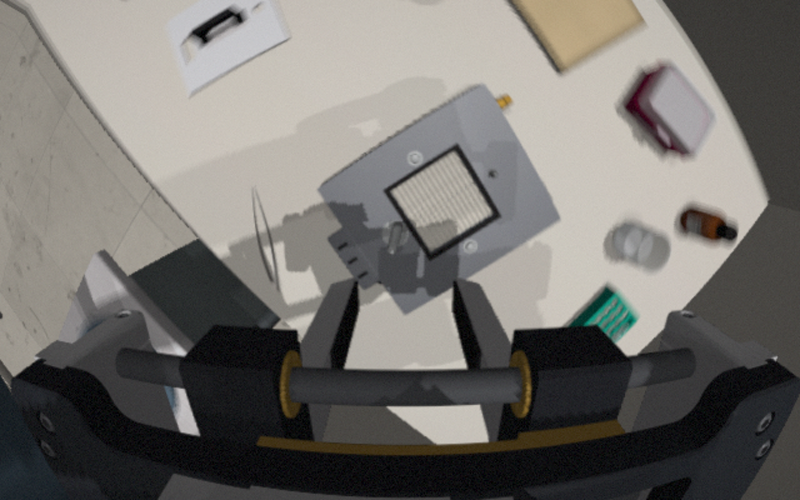

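The wrist view shows the deck level. In view pixels the plungers are at (415,158) and (470,246), the pin at (493,174) and the wing at about (397,236). Next is a close crop.

```bash
python3 - <<'E'
from h import *
im={k:v for k,v in np.load('w1.npz').items()};im['fish']=True
save(im,'w1c.png',(250,65,450,205),4)
f=lambda u,v,z: onplane(im,[u/1.25,v/1.25],z)[0]
pa=f(415,158,.1);pb=f(470,246,.1);pin=f(493,174,.103);w=f(397,232,.115)
c=(pa+pb)/2;print('pl',pa,pb,np.linalg.norm(pa-pb),'c',c,'pin',pin,'wing',w, np.linalg.norm(pin-w))
print('yaw pl',np.degrees(np.arctan2(*(pa-pb)[[1,0]]))-90,'pinwing',np.degrees(np.arctan2(*(pin-w)[[1,0]])))
E
```

```text
pl [ 0.56901021 -0.08996831  0.1       ] [ 0.55054291 -0.17909497  0.1       ] 0.09101978898381745 c [ 0.55977656 -0.13453164  0.1       ] pin [ 0.60790132 -0.14532213  0.103     ] wing [ 0.51592746 -0.12269165  0.115     ] 0.09547423735124341
yaw pl -11.70619929467044 pinwing -13.823225908335237
```

View pics/w1c.png

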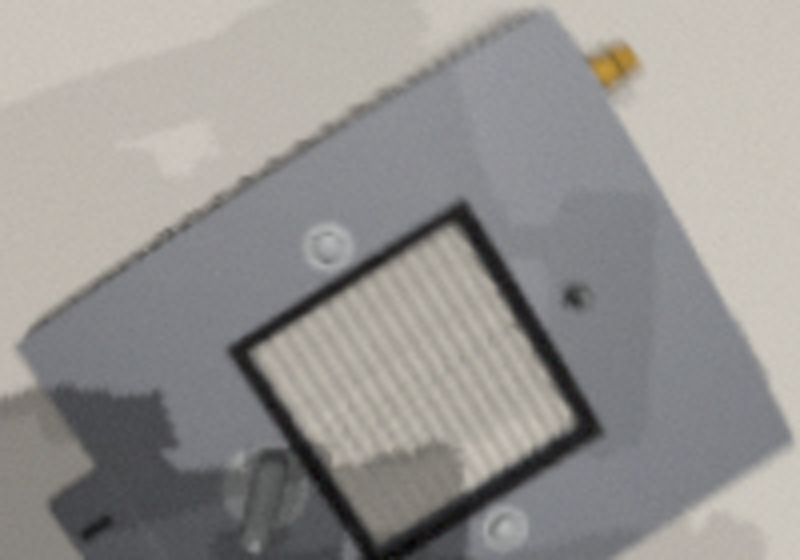

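```bash
python3 - <<'E'
from h import *
im={k:v for k,v in np.load('w1.npz').items()};im['fish']=True
f=lambda u,v,z: onplane(im,[250+u/4,65+v/4],z)[0]
pa=f(328,246,.1);pb=f(506,527,.1);c=(pa+pb)/2;print('c',c,np.linalg.norm(pa-pb),np.degrees(np.arctan2(*(pa-pb)[[1,0]]))-90)
q=[f(*p,.096) for p in((462,203),(603,432),(378,558),(232,350))];print('open c',np.mean(q,0),[np.linalg.norm(q[i]-q[i-1]) for i in range(4)],np.degrees(np.arctan2(*(q[0]-q[3]+q[1]-q[2])[[1,0]])))
print('pin tip',f(577,297,.110),'foot',f(577,297,.096))
w=f(263,497,.121);a=f(270,455,.121);b=f(252,545,.121);print('wing',w,'ring',f(268,490,.097),np.degrees(np.arctan2(*(a-b)[[1,0]])),np.linalg.norm(a-b))
P=cloud(im);print('deck z',np.nanmedian(P[65+35:65+45,250+90:250+105,2]),'table',np.nanmedian(P[70:80,270:290,2]))
E
```

```text
c [ 0.55996016 -0.13474571  0.1       ] 0.09118746455302752 -11.35407382325937
open c [ 0.56034596 -0.13515679  0.096     ] [np.float64(0.07335634003169712), np.float64(0.07444569446747733), np.float64(0.07218972544143333), np.float64(0.0708168091346354)] -12.749449439889972
pin tip [ 0.60695722 -0.14374889  0.11      ] foot [ 0.60853061 -0.14674983  0.096     ]
wing [ 0.51295375 -0.12318519  0.121     ] ring [ 0.51076885 -0.12646193  0.097     ] 34.23478093809002 0.02413495680703234
deck z 0.09633936892386291 table 0.0004875165677423743
```

```bash
python3 -m jog '[[-4,2,-20,0,0,-0.1,0],[-4,2,-30,0,0,-0.1,0],[0,0,-30,0,0,0,0],[0,0,-20,0,0,0,0],[0,0,-15,0,0,0,0],[0,0,-12,0,0,0,0],[0,0,-10,0,0,0,0],[0,0,-8,0,0,0,0]]' && python3 -m jog '[[0,0,0,0,0,0,-0.5],[0,0,0,0,0,0,-1],[0,0,0,0,0,0,-1],[0,0,0,0,0,0,-1],[0,0,0,0,0,0,-1],[0,0,0,0,0,0,-1],[0,0,0,0,0,0,-1],[0,0,0,0,0,0,-1]]' 15; python3 - <<'E'
from h import *
im=grab('wrist');save(im,'w2.png',(220,100,460,280),3.3)
E
```

```text
t: 7.4
tcp_pos: [0.5117, -0.1247, 0.1032]
tcp_rot: [-0.0, 0.885, -0.466, 0.0]
contact_force: [0.5, 0.1, 0.3]
gripper_width: 0.0473
t: 8.2
tcp_pos: [0.5113, -0.1243, 0.1038]
tcp_rot: [-0.0, 0.885, -0.466, -0.0]
contact_force: [-3.0, 2.6, 5.4]
gripper_width: 0.0082
```

View pics/w2.png

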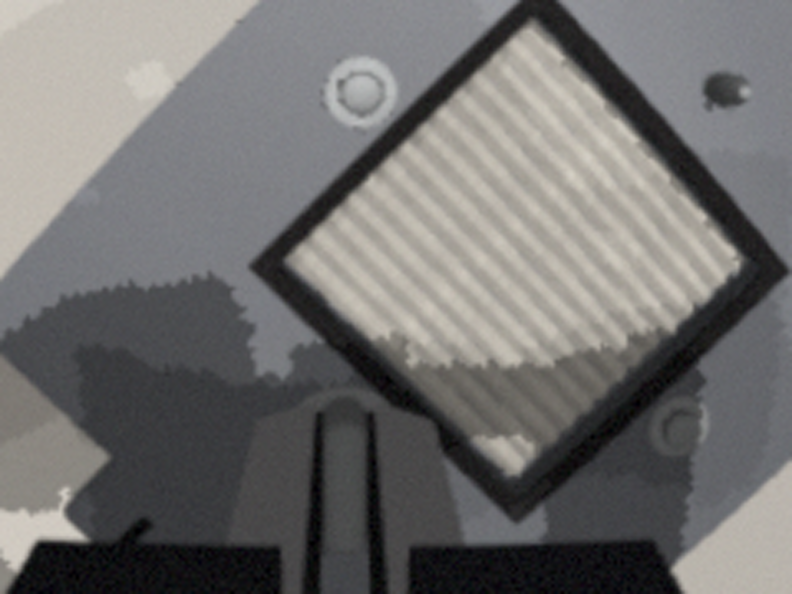

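The wing is held between the pads (8.2 mm opening). I'll turn it anticlockwise.

```bash
python3 -m jog '[[0,0,0,0,0,0.12,-1],[0,0,0,0,0,0.12,-1],[0,0,0,0,0,0.12,-1],[0,0,0,0,0,0.12,-1],[0,0,0,0,0,0.12,-1],[0,0,0,0,0,0.12,-1],[0,0,0,0,0,0.05,-1],[0,0,0,0,0,0.0,-1]]'; python3 -c "
from h import *
s=ctrl.sense();print(s['wrist_torque'],s['contact_force'])"
```

```text
t: 9.05
tcp_pos: [0.5104, -0.1238, 0.1038]
tcp_rot: [-0.001, 0.995, -0.099, -0.002]
contact_force: [-6.7, 4.2, 8.6]
gripper_width: 0.0078
[ 0.85683202  1.29523255 -0.00308483] [-6.70779043  4.21216961  8.61862547]
```

```bash
python3 -m jog '[[0,0,0,0,0,0.03,-1],[0,0,0,0,0,0.03,-1],[0,0,0,0,0,0,-1],[0,0,0,0,0,0.0,-1],[0,0,0,0,0,0,-1],[0,0,0,0,0,0,-1],[0,0,0,0,0,0,-1],[0,0,0,0,0,0.0,-1]]'; python3 -c "
from h import *
s=ctrl.sense();print(s['wrist_torque'],s['contact_force'],s['tcp_rot'])"
```

```text
t: 9.85
tcp_pos: [0.5104, -0.1238, 0.1038]
tcp_rot: [-0.001, 0.998, -0.07, -0.002]
contact_force: [-5.9, 4.7, 9.6]
gripper_width: 0.0082
[ 0.8166969   1.29008332 -0.20903856] [-5.9451146   4.69933968  9.56033559] [-8.84238315e-04  9.97570681e-01 -6.96378435e-02 -1.58912065e-03]
```

```bash
python3 -m jog '[[0,0,0,0,0,0,0],[0,0,0,0,0,0,0],[0,0,5,0,0,0.0,0],[0,0,15,0,0,0,0],[0,0,30,0,0,0,0],[0,0,40,0,0,0.0,0],[0,0,40,0,0,0,0],[0,0,20,0,0,0,0]]';python3 - <<'E'
from h import *
im=grab('wrist');save(im,'w3.png',(240,45,440,185),4)
np.savez('w3.npz',**{k:im[k] for k in('pixels','depth','intrinsics','Rm','o','fish')})
E
```

```text
t: 10.65
tcp_pos: [0.513, -0.1254, 0.2592]
tcp_rot: [0.002, 0.998, -0.069, 0.004]
contact_force: [1.4, -1.2, 0.2]
gripper_width: 0.0469
```

View pics/w3.png

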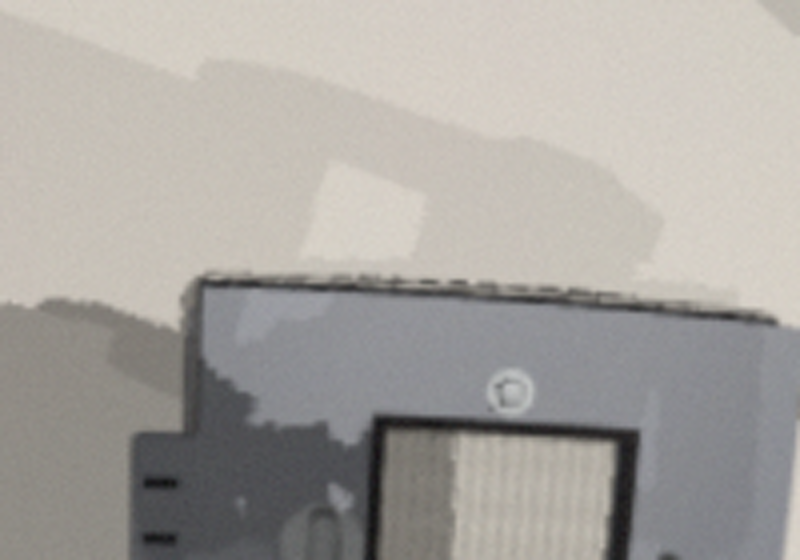

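The wing now lies across the deck along the head's y; its ring is at crop (320,540) and the plunger at (512,392). I'll measure the opening numerically, then go to the cover.

```bash
python3 - <<'E'
from h import *
for n in('w1','w3'):
    im={k:v for k,v in np.load(n+'.npz').items()};im['fish']=True
    g=cv2.cvtColor(im['pixels'],cv2.COLOR_RGB2GRAY)
    for th in(40,50,60):
        m=(g<th).astype(np.uint8);m[:100]=0;m[215:]=0;m[:,:295]=0;m[:,420:]=0
        cs,_=cv2.findContours(m,0,1);c=max(cs,key=lambda c:np.prod(cv2.boundingRect(c)[2:]))
        X=onplane(im,c[:,0],.096)[:,:2].astype(np.float32);r=cv2.minAreaRect(X);print(n,th,r,cv2.boundingRect(c))
    m=(g<45).astype(np.uint8)
im3=im
E
python3 -m jog '[[0,30,10,0,0,0.13,0],[0,40,0,0,0,0.14,0],[0,40,0,0,0,0.14,0],[0,40,0,0,0,0.14,0],[0,40,0,0,0,0.14,0],[0,40,0,0,0,0.14,0],[0,40,0,0,0,0.14,0],[0,33,0,0,0,0.14,0]]'
python3 - <<'E'
from h import *
im=grab('wrist');save(im,'w4.png',(100,0,560,300),1.7)
np.savez('w4.npz',**{k:im[k] for k in('pixels','depth','intrinsics','Rm','o','fish')})
E
```

```text
w1 40 ((0.5591313242912292, -0.13560353219509125), (0.07462024688720703, 0.07426371425390244), 77.85697174072266) (309, 117, 90, 91)
w1 50 ((0.5590510964393616, -0.13537853956222534), (0.07522884011268616, 0.07526511698961258), 78.35848236083984) (308, 117, 91, 92)
w1 60 ((0.5588656067848206, -0.13553576171398163), (0.07622433453798294, 0.0760418176651001), 78.2228012084961) (308, 116, 92, 93)
w3 40 ((0.5771818161010742, -0.15321308374404907), (0.09548497945070267, 0.04770445451140404), 38.35879898071289) (338, 154, 61, 61)
w3 50 ((0.5591433644294739, -0.13458696007728577), (0.07435468584299088, 0.07533501833677292), 79.3416748046875) (331, 149, 68, 66)
w3 60 ((0.5591065287590027, -0.13462388515472412), (0.07509005814790726, 0.07588810473680496), 79.42569732666016) (330, 149, 69, 66)
t: 11.5
tcp_pos: [0.5109, 0.1804, 0.2635]
tcp_rot: [0.0, 0.883, 0.47, 0.0]
contact_force: [-0.8, -0.9, -0.2]
gripper_width: 0.0469
```

View pics/w4.png

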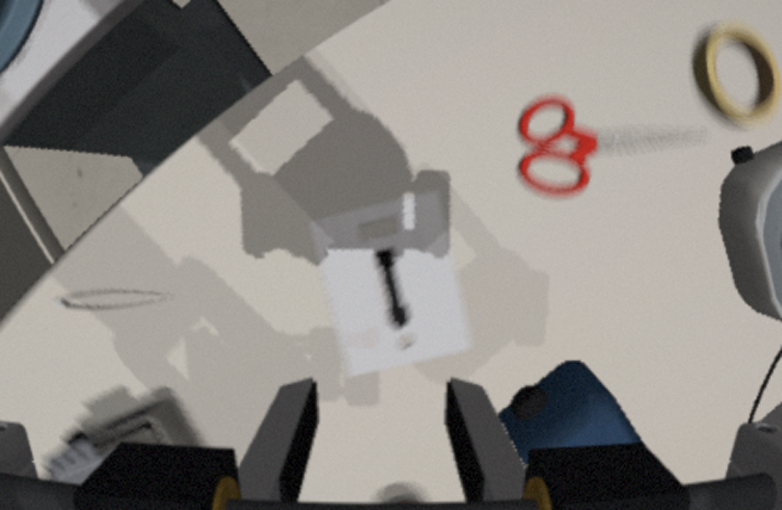

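The cover is in view with its slot at the top and its handle from (385,258) to (400,320), hole at (403,341). Next I'll measure the handle and the plate.

```bash
python3 - <<'E'
from h import *
im={k:v for k,v in np.load('w4.npz').items()};im['fish']=True
P=cloud(im);g=cv2.cvtColor(im['pixels'],cv2.COLOR_RGB2GRAY)
m=np.zeros(g.shape,bool);m[140:200,315:345]=1;m&=g<60
v,u=np.nonzero(m)
for W in(onplane(im,np.c_[u,v],.033),P[m][np.abs(P[m][:,2]-.033)<.008]):
    r=cv2.minAreaRect(W[:,:2].astype(np.float32));w,V=np.linalg.eigh(np.cov(W[:,:2].T));print(W.mean(0),r,np.degrees(np.arctan2(V[1,1],V[0,1])),len(W),'midrange')
# pixel-cast hole and slot centres at plate top
f=lambda u,v,z: onplane(im,[100+u/1.7,v/1.7],z)[0]
a=f(379,227,.004);b=f(404,341,.004);print('slot',a,'hole',b,np.linalg.norm(a-b),(a+b)/2,np.degrees(np.arctan2(*(b-a)[[1,0]])))
q=[f(*p,.004) for p in((313,219),(447,190),(471,347),(350,375))];print('plate',np.mean(q,0),np.degrees(np.arctan2(*(q[2]-q[1]+q[3]-q[0])[[1,0]])),np.linalg.norm(q[2]-q[1]),np.linalg.norm(q[1]-q[0]))
E
```

```text
[0.51196634 0.18935847 0.033     ] ((0.5146930813789368, 0.18947403132915497), (0.010615137405693531, 0.06035861000418663), 70.64313507080078) 159.19585324558318 183 midrange
[0.51534656 0.18728239 0.0352541 ] ((0.5158277750015259, 0.18666574358940125), (0.005522648338228464, 0.05573607236146927), 70.1981201171875) 159.6553728927969 124 midrange
slot [0.47075696 0.20588197 0.004     ] hole [0.56427391 0.16891692 0.004     ] 0.1005576184040915 [0.51751543 0.18739945 0.004     ] -21.567721337337648
plate [0.51895122 0.19036646 0.004     ] -22.830292068037675 0.13743874814135917 0.1139130502027182
```

```bash
python3 -m jog '[[3,4,-20,0,0,0.12,0],[3,3,-30,0,0,0.11,0],[0,0,-30,0,0,0,0],[0,0,-20,0,0,0,0],[0,0,-10,0,0,0,0],[0,0,0,0,0,0,0],[0,0,0,0,0,0,0],[0,0,0,0,0,0,0]]'
cat > hm.py <<'E'
from h import *
im=grab('wrist');P=cloud(im);g=cv2.cvtColor(im['pixels'],cv2.COLOR_RGB2GRAY)
np.savez('wl.npz',**{k:im[k] for k in('pixels','depth','intrinsics','Rm','o','fish')})
d=(P[...,2]>.028)&(P[...,2]<.04)&(np.hypot(P[...,0]-.516,P[...,1]-.185)<.06)&(g<90)
W=P[d];r=cv2.minAreaRect(W[:,:2].astype(np.float32));w,V=np.linalg.eigh(np.cov(W[:,:2].T));print(W.mean(0),r,np.degrees(np.arctan2(V[1,1],V[0,1])),len(W))
v,u=np.nonzero(d);W=onplane(im,np.c_[u,v],.036);print(W.mean(0),cv2.minAreaRect(W[:,:2].astype(np.float32)),(u.min(),u.max(),v.min(),v.max()))
s=ctrl.sense();print(s['tcp_pos'],np.degrees(2*np.arctan2(s['tcp_rot'][2],s['tcp_rot'][1])))
E
python3 hm.py; python3 -c "
from h import *
im=grab('top');g=cv2.cvtColor(im['pixels'],cv2.COLOR_RGB2GRAY)"
```

```text
t: 12.35
tcp_pos: [0.5184, 0.1855, 0.1551]
tcp_rot: [0.001, 0.825, 0.565, 0.001]
contact_force: [0.4, -0.1, -0.1]
gripper_width: 0.0467
[0.51590739 0.18421492 0.03587695] ((0.5166939496994019, 0.183740496635437), (0.009179224260151386, 0.05751988664269447), 68.8979721069336) 158.92150328666776 562
[0.51588657 0.18422307 0.036     ] ((0.516126275062561, 0.1839776486158371), (0.009112768806517124, 0.05831897258758545), 68.89524841308594) (np.int64(317), np.int64(326), np.int64(159), np.int64(216))
[0.5183671  0.1854944  0.15503633] 68.80459725588854
```

```bash
python3 -m jog '[[-2,-1,-30,0,0,0,0],[0,0,-30,0,0,0,0],[0,0,-30,0,0,0,0],[0,0,-20,0,0,0,0],[0,0,-15,0,0,0,0],[0,0,-13,0,0,0,0],[0,0,-8,0,0,0,0],[0,0,0,0,0,0,0]]' && python3 -m jog '[[0,0,0,0,0,0,-0.5],[0,0,0,0,0,0,-1],[0,0,0,0,0,0,-1],[0,0,0,0,0,0,-1],[0,0,0,0,0,0,-1],[0,0,0,0,0,0,-1],[0,0,0,0,0,0,-1],[0,0,0,0,0,0,-1]]' 50
```

```text
t: 13.25
tcp_pos: [0.5151, 0.1844, 0.0069]
tcp_rot: [-0.0, 0.825, 0.565, -0.0]
contact_force: [0.5, 0.6, 0.3]
gripper_width: 0.0469
t: 14.05
tcp_pos: [0.5156, 0.1844, 0.0077]
tcp_rot: [0.0, 0.825, 0.565, 0.0]
contact_force: [-1.0, -0.8, 3.3]
gripper_width: 0.0094
```

```bash
python3 -m jog '[[0,0,10,0,0,0,-1],[0,0,25,0,0,0,-1],[0,0,35,0,0,0,-1],[0,0,40,0,0,0.06,-1],[0,0,40,0,0,0.06,-1],[0,0,20,0,0,0.055,-1],[0,0,0,0,0,0,-1],[0,0,0,0,0,0,-1]]'
python3 - <<'E'
from h import *
s=ctrl.sense();print(s['tcp_pos'],s['contact_force'],np.degrees(2*np.arctan2(s['tcp_rot'][2],s['tcp_rot'][1])))
im=grab('wrist');save(im,'w5.png',(230,100,410,270),3.5)
np.savez('w5.npz',**{k:im[k] for k in('pixels','depth','intrinsics','Rm','o','fish')},tcp=s['tcp_pos'])
E
```

```text
t: 14.85
tcp_pos: [0.5147, 0.1843, 0.1765]
tcp_rot: [-0.0, 0.773, 0.635, -0.001]
contact_force: [1.2, 0.0, -2.8]
gripper_width: 0.0098
[0.51465745 0.18432935 0.17655   ] [ 1.21453423  0.02567693 -2.78298891] 78.77600285070798
```

View pics/w5.png

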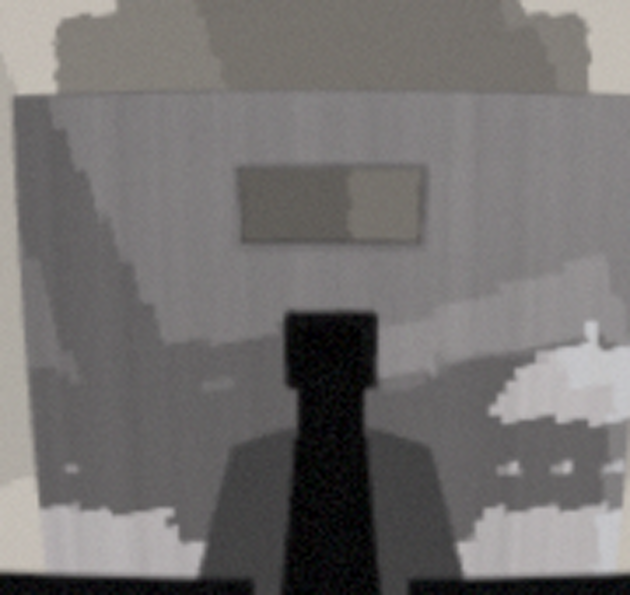

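The cover is held level. Its slot spans (238,166)–(427,243) and its front edge is at row 95. I'll work out the cover pose relative to the TCP.

```bash
python3 - <<'E'
from h import *
im={k:v for k,v in np.load('w5.npz').items()};im['fish']=True;t=im['tcp']
P=cloud(im);print('plate z',np.nanmedian(P[100+75:100+85,230+35:230+45,2]),np.nanmedian(P[135:140,280:290,2]),np.nanmedian(P[135:140,365:380,2]),t[2]-.0077+.004)
z=t[2]-.0037
f=lambda u,v:onplane(im,[230+u/3.5,100+v/3.5],z)[0]
q=np.array([f(238,166),f(427,165),f(425,242),f(240,243)]);c=q.mean(0)
print('slot',c,'sizes',np.linalg.norm(np.diff(q,axis=0),axis=1))
d=q[0]-q[1];e=f(20,96)-f(600,94);print('y-dir angs',np.degrees(np.arctan2(d[1],d[0])),np.degrees(np.arctan2(e[1],e[0])))
y=np.radians(-11.2);ex=np.array([np.cos(y),np.sin(y)]);ey=np.array([-ex[1],ex[0]])
r=c[:2]-t[:2];print('slot rel tcp in cover axes',r@ex,r@ey)
E
```

```text
plate z 0.17323165010010094 0.1735175049956622 0.1732334183269468 0.17284999510058338
slot [0.46786273 0.19443289 0.17285   ] sizes [0.0320951  0.01331738 0.03181367]
y-dir angs -100.88886568697258 -101.17013531259227
slot rel tcp in cover axes -0.047865976264532796 0.0008219800220891801
```

```bash
python3 -m jog '[[3,-24,0,0,0,0,-1],[5,-40,0,0,0,0,-1],[5,-40,0,0,0,0,-1],[6,-45,0,0,0,0,-1],[6,-45,0,0,0,0,-1],[6,-45,0,0,0,0,-1],[6,-45,0,0,0,0,-1],[5,-35,0,0,0,0,-1]]' && python3 -m jog '[[0,0,-8,0,0,0,-1],[0,0,-8,0,0,0,-1],[0,0,-8,0,0,0,-1],[0,0,-6,0,0,0,-1],[0,0,-5,0,0,0,-1],[0,0,-3,0,0,0,-1],[0,0,0,0,0,0,-1],[0,0,0,0,0,0,-1]]'
python3 - <<'E'
from h import *
s=ctrl.sense();print(s['tcp_pos'],s['contact_force'],np.degrees(2*np.arctan2(s['tcp_rot'][2],s['tcp_rot'][1])))
im=grab('wrist');save(im,'w6.png',(230,100,410,270),3.5)
np.savez('w6.npz',**{k:im[k] for k in('pixels','depth','intrinsics','Rm','o','fish')},tcp=s['tcp_pos'])
E
```

```text
t: 15.7
tcp_pos: [0.556, -0.1365, 0.1747]
tcp_rot: [-0.002, 0.773, 0.634, -0.001]
contact_force: [0.2, 1.1, -2.3]
gripper_width: 0.0097
t: 16.5
tcp_pos: [0.5576, -0.1345, 0.1398]
tcp_rot: [0.0, 0.772, 0.635, 0.0]
contact_force: [0.3, -0.0, -3.0]
gripper_width: 0.0097
[ 0.55759643 -0.13448486  0.13978803] [ 0.32294665 -0.0058303  -2.97053996] 78.85658036828907
```

View pics/w6.png

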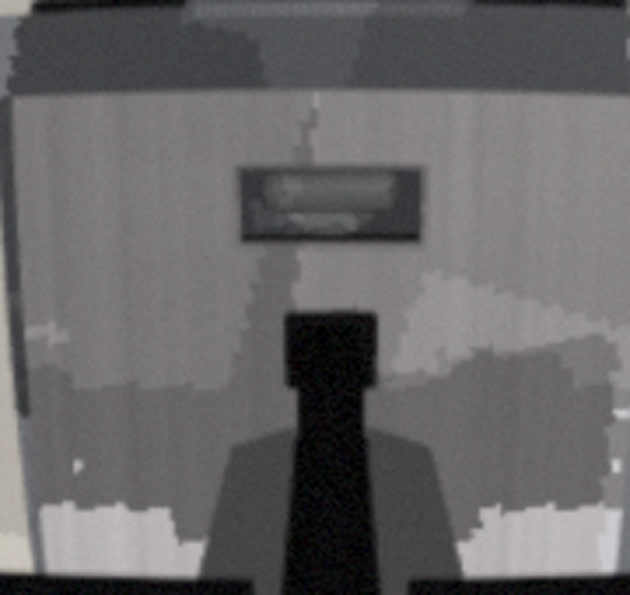

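The wing is visible through the slot, roughly (265–393, 173–212). Now I'll compute the residual offset.

```bash
python3 - <<'E'
from h import *
im={k:v for k,v in np.load('w6.npz').items()};im['fish']=True;t=im['tcp']
f=lambda u,v,z:onplane(im,[230+u/3.5,100+v/3.5],z)[0]
y=np.radians(-11.1);ex=np.array([np.cos(y),np.sin(y),0]);ey=np.array([-ex[1],ex[0],0])
z=t[2]-.0037
sl=np.mean([f(*p,z) for p in((240,168),(424,168),(421,241),(241,241))],0)
P=[f(265,192,.121),f(393,192,.121),f(329,173,.121),f(329,208,.121)]
print('slot',sl@ex,sl@ey);print('wing L,R y',P[0]@ey,P[1]@ey,'x front,rear',P[2]@ex,P[3]@ex)
print('diff wing-slot',((P[2]+P[3])/2-sl)@ex,((P[0]+P[1])/2-sl)@ey)
g=cv2.cvtColor(im['pixels'],cv2.COLOR_RGB2GRAY);print(g[146:171:1,318:336:6].T);print(g[154,296:354])
E
```

```text
slot 0.5252731683068081 -0.023951433851954987
wing L,R y -0.0361800650109223 -0.012603359353320246 x front,rear 0.5215652624124484 0.5280746533783228
diff wing-slot -0.0004532104114224878 -0.00044027833016629947
[[100  88  79  72  84  89  96  98  95  91  90  83  80  77  78  94  97  99
   93  78  57  37  49  92 119]
 [119 101  79  74  82  91  99  97  96  91  86  86  76  82  76  97  97  93
   86  80  76  45  50  91 113]
 [119 100  80  80  86  92  98 102  96  88  86  81  77  73  73  92  98 102
   96  89  54  38  52  91 113]]
[116 103  86  58  56  56  56  54  58  66  78  84  88  89  92  93 102 107
 106 105  96  95  95  95  96  97  96  96  96  94  97  96  94  94  96  98
  96  95  94  97 100  96  97  98  90  74  66  64  56  56  51  58  54  60
  84 103 120 135]
```

Aligned within 0.5 mm, so I'm lowering the cover.

```bash
python3 -m jog '[[-1,0,-4,0,0,0,-1],[0,0,-4,0,0,0,-1],[0,0,-4,0,0,0,-1],[0,0,-4,0,0,0,-1],[0,0,-4,0,0,0,-1],[0,0,-4,0,0,0,-1],[0,0,-2,0,0,0,-1],[0,0,0,0,0,0,-1]]' && python3 -m jog '[[0,0,-3,0,0,0,-1],[0,0,-2,0,0,0,-1],[0,0,-2,0,0,0,-1],[0,0,-1,0,0,0,-1],[0,0,-1,0,0,0,-1],[0,0,-1,0,0,0,-1],[0,0,0,0,0,0,-1],[0,0,0,0,0,0,-1]]'
```

```text
t: 17.35
tcp_pos: [0.5562, -0.1345, 0.113]
tcp_rot: [-0.0, 0.773, 0.635, -0.0]
contact_force: [0.1, 0.0, -2.5]
gripper_width: 0.0096
t: 18.15
tcp_pos: [0.5566, -0.1347, 0.1042]
tcp_rot: [0.0, 0.772, 0.635, 0.0]
contact_force: [-3.0, 2.4, 5.5]
gripper_width: 0.0096
```

```bash
python3 -m jog '[[0,0,-1,0,0,0,-1],[0,0,-1,0,0,0,-1],[0,0,0,0,0,0,-1],[0,0,0,0,0,0,-1],[0,0,0,0,0,0,-1],[0,0,0,0,0,0,-1],[0,0,0,0,0,0,-1],[0,0,0,0,0,0,-1]]' 60;python3 - <<'E'
from h import *
s=ctrl.sense();print(s['tcp_pos'],s['contact_force'],s['wrist_torque'])
im=grab('wrist');P=cloud(im)
np.savez('w7.npz',**{k:im[k] for k in('pixels','depth','intrinsics','Rm','o','fish')},tcp=s['tcp_pos'])
# flatness: plate points
y=np.radians(-11.1);Q=P.reshape(-1,3);Q=Q[np.isfinite(Q[:,0])];L=(Q-[.559,-.135,.096])@np.array([[np.cos(y),-np.sin(y),0],[np.sin(y),np.cos(y),0],[0,0,1]])
m=(abs(L[:,0])<.066)&(abs(L[:,1])<.051)&(abs(L[:,1])>.02)&(abs(L[:,2]-.004)<.008)
co=np.linalg.lstsq(np.c_[L[m][:,:2],np.ones(m.sum())],L[m][:,2],rcond=None)[0];print('plate top plane',co,m.sum())
m=(L[:,0]<-.074)&(L[:,0]>-.084)&(abs(L[:,1])<.05)&(abs(L[:,2])<.01);print('deck strip z',np.median(L[m][:,2]),m.sum())
save(im,'w7.png',(230,80,410,270),3.1)
E
```

```text
t: 18.95
tcp_pos: [0.5565, -0.1346, 0.1037]
tcp_rot: [-0.0, 0.772, 0.635, -0.0]
contact_force: [-8.6, 3.1, 14.0]
gripper_width: 0.0093
[ 0.55651251 -0.1346074   0.10366313] [-8.63527387  3.06512518 13.95567597] [ 5.47102108e-01  1.46332387e+00 -1.06910787e-03]
plate top plane [ 0.00035101 -0.00055646  0.00433813] 12501
deck strip z 0.0003530930330285509 2659
```

View pics/w7.png

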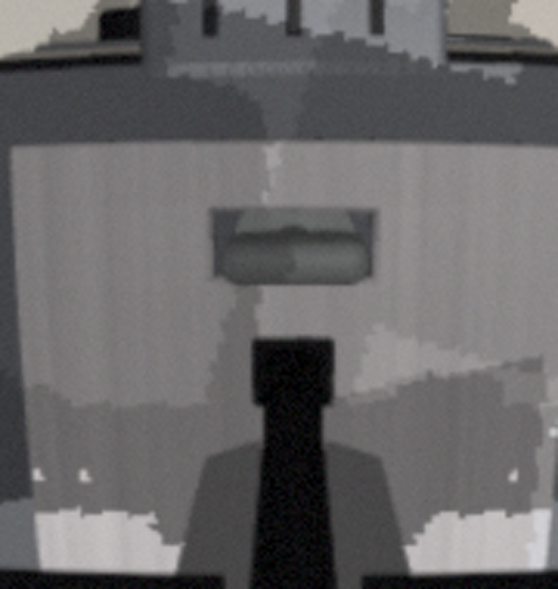

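The wing stands through the slot. The plate top is 4.0 mm above the deck with a tilt below 0.001 rad, and the net push of about 16 N exceeds the 9 N spring force. I'm handing in.

```bash
python3 -c "
from h import *
job.sign_off();s=ctrl.sense();print(s['t'],s['tcp_pos'],s['contact_force'],s['gripper_width'])"
```

```text
the job is handed in; nothing more can be done
the job is handed in; nothing more can be done
```

The cover is on the sampler and pressed home. I handed the job in at about 19 s with the gripper still holding it down. No verdict was reported.

- **Head:** I pushed it down at the tab to its stop. The fingertips stopped at 96.1 mm with about 18 N.
- **Wing:** I gripped it and turned it anticlockwise until the torque rose to 0.2 N m, which I took as the stop. A picture then showed it lying along the head's y.
- **Cover:** I gripped it by the handle. Just before lowering, the slot was centred on the wing within about 0.5 mm.

Last checks before handing in:
- **Height:** the cover's top measured 4.0 mm above the deck, so the 4 mm plate lies on it.
- **Tilt:** below 0.001 rad.
- **Push:** about 16 N net, against the 9 N of the plungers.
- **Grip:** 9.3 mm opening on the 10 mm bar, at the 60 N setting.
- **Wing:** visible standing through the slot.

- **Disagreements:** the first overhead estimate of the handle was about 6 mm off the close-up one, and the first overhead seat estimate about 5 mm off. I used the close-up values.
- **Side force:** about 9 N appeared while pressing. I took it as arm deflection, because a similar force appeared when pushing the tab.
- **Not checked:** I did not measure the bottle, beaker or forceps again at the end. The planned path kept clear of them. I also had no direct view of the pin in its hole; I inferred it from the cover lying flat.

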